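# Click the mug warmer up to its third notch

### The job

Two identical cup warmers stand on the worktop, one under the striped mug, the other under the honey jar. With a fingertip on the knurled thumbwheel of the mug's warmer, gently roll the wheel's top away from you until it clicks into the third of its four notches (the white bar on its little drum stands beside the third dot), without running on into the fourth, then take the finger away. Leave the honey's warmer as it is set, and do not lift or shift the mug, the jar or anything else standing about.

Things in the scene. Friction and masses are not known exactly. Their poses are not given: they have to be found in the camera images.
- warmer_mug: Cup warmer on whose plate the striped mug stands. The warmer: white base 212 x 130 mm, 30 mm high, with a steel cup plate at the back (its centre 46 mm ahead of the origin, top 34 mm up) and a control block at the front, 46 mm high. Origin at the underside's centre; x points from the control block to the cup plate, away from the robot, z up.
- wheel_top_mug (a point): Centre line of the top of the thumbwheel of the mug's warmer, at rest 62 mm above the worktop, on the warmer's long middle line, 62 mm in front of its origin. Axes as the warmer's: x is the way the top of the wheel goes when rolled up.
- cradle_mug: Sprung carrier of the mug warmer's thumbwheel with the wheel in it; origin on the wheel's axle, 30 mm under the top. The black knurled wheel is 60 mm across and 26 mm wide, axle along the warmer's y, standing in a slot with only its top out: 16 mm over the block, 6.5 mm over the round white cheeks close on both sides (9 mm thick each). It sinks under a finger: starts at 2 N, 2.5 mm down (the stop) at about 8 N, level again when let go.
- wheel_mug (a joint): Angle of the mug warmer's wheel, rad; grows as its top rolls away from the robot, towards the mug (hotter). It rests in four sprung notches at 0, 0.6, 1.2 and 1.8; left between two, it snaps into the nearer one (divides near 0.3, 0.9, 1.5). Out of a notch it takes up to about 4 N along the rim, then less; the next notch is 18 mm of rim away. Stops at -0.15 and 1.95. Starts in the first or second notch.
- marker_mug_tip (a point): White bar (4.5 x 10 mm) on the small black drum (48 mm across) that turns with the mug warmer's wheel, on its axle 36 mm to the left, 6 mm lower than the wheel. Seen from above it goes away from the robot as the wheel rolls up, 12 to 14 mm a notch, and in each notch stands beside one of four black dots left of the drum, from small (nearest the robot, off) to large (hottest).
- wheel_top_honey (a point): Centre line of the top of the thumbwheel of the honey jar's warmer, at rest 62 mm above the worktop, on the warmer's long middle line, 62 mm in front of its origin. Axes as the warmer's: x is the way the top of the wheel goes when rolled up. That warmer is the same model as the mug's.
- wheel_honey (a joint): Angle of the honey warmer's wheel, as for the mug's; it rests in its second notch and must stay there.
- marker_honey_tip (a point): White indicator bar of the honey warmer, as for the mug's.
- mug: Striped mug, 86 mm across with its handle 120 mm, 90 mm tall, loose on the cup plate of one warmer; origin at the underside's centre.
- honey_jar: Honey jar with a grey lid, 66 x 72 x 102 mm tall, loose on the other warmer; origin at the underside.
- garlic: Garlic bulb, 60 mm, 58 mm tall, lying between the warmers; bystander.
- teaspoon: Teaspoon, 130 mm long, 11 mm high, lying in front of the gap between the warmers; bystander.
- salt_shaker: Glass salt shaker with steel cap, 44 mm across, 90 mm tall, to the left; bystander.
- tuna_tin: Tin, 75 mm across, 58 mm tall, to the left; bystander.
- pepper_mill: Wooden pepper mill, 58 mm across, 170 mm tall, behind the gap between the warmers; bystander.
- lemon: Lemon, 72 mm long, 56 mm high, to the right; bystander.

How it is judged:
By the outcome, as a careful person would: the job done as asked, in the order asked, and still so for the second after the job is handed in, with the robot touching nothing.
It also fails if it takes over 45 s, if anything falls off the work surface, if the arm or the gripper's body presses on something with over 40 N, if the wrist force passes 120 N, or if a joint passes its speed limit or range.

### The arm

A 6-joint arm with a two-finger parallel gripper is mounted at the origin on a cart in front of the work surface, level with it; the furniture and walls round the work are solid. World frame = base frame: x ahead of the robot, y to its left, z up, the work surface at z = 0. Lengths are in m, angles in rad, forces in N, time in s.
With the tool pointing down it reaches from about 0.275 to 0.875 m from the base axis. Payload 12.5 kg.
Tool frame: the origin (TCP) lies at the very end of the fingers, on their centre line; the grasp point (between the pads) lies 19 mm behind it; z points along the fingers, y is the line along which they close (so a half turn about z gives the same grasp; the last joint's range is limited). The gripper opens to 85 mm and grips with 20 to 120 N. Pads are 22 mm wide; open, the fingers measure 114 mm over their backs; the gripper's body (76 mm by 85 mm) begins 54 mm behind the grasp point. The pads swing forward as they close: fully open they stand 13 mm farther back than shut.
Start: joints at [-1.215, 0.351, 1.652, -0, 1.139, -0.085], TCP at [0.235, -0.497, 0.231] pointing down, gripper open.
Joint ranges: [-2.75, 2.75], [-0.79, 2.1], [0.01, 2.65], [-1.57, 4.71], [0.07, 3.14], [-2.87, 2.87]. Speed limits (rad/s): [2.22, 2.22, 2.79, 3.14, 3.14, 3.14].

### API

Orientations are given as a 3x3 rotation matrix whose columns are the frame's x, y, z axes.
In Python, from bench import manip gives the robot as it stands. Calls block until the motion is done:
- manip.move_ptp(position, orientation): joint-space move of the TCP to a pose.
- manip.move_l(position, attitude=None, max_speed=0.15): straight line of the TCP; attitude=None keeps the orientation; max_speed is the mean speed in m/s.
- manip.move_j(angles): joint-space move.
- manip.set_gripper(opening, effort=None): opening from 0.0 (shut) to 1.0 (fully open); effort is the grip in N (None keeps the last); returns when the fingers have stopped.
- manip.dwell(seconds).
- manip.inverse_kinematics(position, orientation): joint angles nearest the present ones, or None.
- manip.grab_frame(name): name is "scene" or "top" or "wrist"; returns (picture, depth): 420x560x3 uint8, red, green, blue; 420x560 float32, m along the optical axis (not along the pixel's ray), 0 where there is no reading.
- manip.get_calibration(name): a dict with "camera_matrix" (3x3 intrinsics, pixels), "R" (3x3) and "t" (3): a world point X has camera coordinates R X + t. Camera axes: x right, y down, z forward; pixel columns grow to the right and rows downward; lengths in m; the calibration is good to about 2 mm. A picture is of the moment at which its call begins: read the wrist's pose just before it. get_calibration takes no time and is no camera call; for the wrist camera it gives the pose at the moment of the call.
A pose or a line that the arm cannot do raises manip.Unreachable and nothing moves.
- manip.sign_off(): hands the job in; it is judged then, once.
Trained networks look in the newest picture that a camera, given by its name, has taken for a name from the list of things; names that differ only in an ending like _2 or _b are one class to them, and where a whole thing is asked for, a point or a joint stands for the part that bears it (a point fixed in the world has none). Each returns a list of dicts, best first, with "confidence" (0 to 1); they miss things now and then, are a little off and sometimes report something else, mostly with a low value. They report only what shows in the picture. A call takes as long as a camera call.
- manip.look_for(camera, name): "at" ([x, y, z] in m, in world coordinates, good to about 4 mm: the middle of the surface that is visible of it).
Readings, each from a call of its own:
- manip.current_time(): time.
- manip.current_qpos(): joint angles.
- manip.current_joint_vel(): joint speeds.
- manip.current_joint_torque(): joint torques, N m.
- manip.current_ee_pos(): TCP position.
- manip.current_tcp_rot(): TCP orientation.
- manip.current_force(): force on the tool from outside, world axes, zero at the start.
- manip.current_ft_torque(): the same for the moment, N m.
- manip.current_grip_width(): opening from 0.0 (shut) to 1.0 (fully open).
- manip.current_grip_force(): force on a finger pad.
Only numpy, scipy, OpenCV 4.12 (cv2) and the standard library are available. Lean on these libraries where they do the work, as an engineer would, in place of code of your own. Each camera call takes 0.05 s, during which the arm holds its last target. There are 200 camera calls.

## Working session

There is one attempt and no reset: what is moved stays moved. The work goes in short steps, each a Python script; the robot and the scene stay as the last script left them, time stands still between calls to the robot, and variables do not carry over. Pictures are saved under pics/ and viewed, at most 10 in all, crops included, and the job is handed in when it is done.

```bash
mkdir -p pics; python3 - <<'E'
from bench import manip
import cv2,numpy as np
for c in("top","scene"):
    p,d=manip.grab_frame(c); cv2.imwrite(f"pics/{c}0.png",p[:,:,::-1]); np.save(f"{c}_d.npy",d)
    k=manip.get_calibration(c)
    for n in("warmer_mug","wheel_top_mug","wheel_top_honey","marker_mug_tip","marker_honey_tip","mug","honey_jar"):
        for r in manip.look_for(c,n)[:3]:
            X=np.array(r["at"]);q=k["camera_matrix"]@(k["R"]@X+k["t"]);print(c,n,X.round(3),round(r["confidence"],2),(q[:2]/q[2]).round())
print(manip.current_time())
E
```

```text
top warmer_mug [ 0.524 -0.219  0.041] 0.97 [370. 206.]
top wheel_top_mug [ 0.525 -0.226  0.041] 0.84 [372. 206.]
top wheel_top_mug [ 0.421 -0.037  0.   ] 0.55 [310. 240.]
top wheel_top_honey [0.511 0.118 0.033] 0.67 [261. 210.]
top marker_mug_tip [ 0.5   -0.228  0.054] 0.57 [374. 214.]
top marker_honey_tip [0.462 0.119 0.059] 0.57 [260. 226.]
top honey_jar [0.563 0.11  0.134] 0.66 [262. 189.]
top honey_jar [ 0.526 -0.222  0.04 ] 0.5 [371. 206.]
scene warmer_mug [ 0.6   -0.269  0.034] 0.7 [371. 265.]
scene wheel_top_mug [ 0.6   -0.272  0.036] 0.68 [372. 265.]
scene wheel_top_honey [0.464 0.091 0.036] 0.91 [257. 223.]
scene marker_honey_tip [0.456 0.112 0.054] 0.44 [251. 216.]
scene mug [ 0.612 -0.241  0.091] 0.82 [369. 242.]
0.8
```

View pics/top0.png

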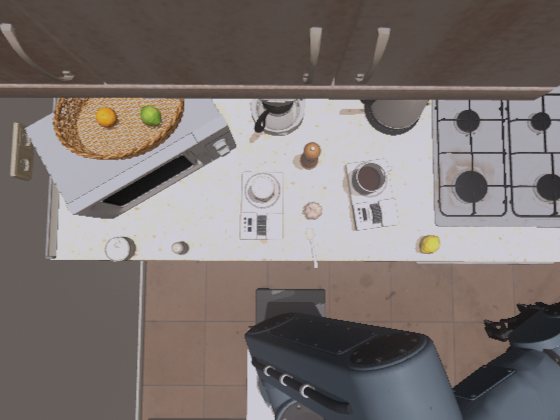

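The top view shows the mug's warmer on the right (mug at 369,178; control block and wheel around 377,213) and the honey warmer on the left (262,190; wheel about 262,226). Next I'll look from close up with the wrist camera.

```bash
python3 - <<'E'
from bench import manip
import cv2,numpy as np
print(manip.current_tcp_rot().round(2))
k=manip.get_calibration("wrist");R=manip.current_tcp_rot()
print("cam in tool",(R.T@(-k["R"].T@k["t"]-manip.current_ee_pos())).round(3),"axis",(R.T@k["R"].T[:,2]).round(2))
R=np.array([[0,1,0],[1,0,0],[0,0,-1.]])
for R in(R,R@np.diag([-1,-1,1])):
    print(manip.inverse_kinematics([.45,-.235,.25],R))
E
```

```text
[[ 0.9   0.43  0.  ]
 [ 0.43 -0.9  -0.  ]
 [ 0.    0.   -1.  ]]
cam in tool [ 0.08   0.    -0.142] axis [-0.32 -0.    0.95]
[-5.72991108e-01  2.53646603e-01  1.73670089e+00 -4.44089210e-16
  1.15124516e+00 -5.72991108e-01]
[-5.72991108e-01  2.53646603e-01  1.73670089e+00 -4.44089210e-16
  1.15124516e+00  2.56860155e+00]
```

```bash
python3 - <<'E'
from bench import manip
import cv2,numpy as np
R=np.array([[0,1,0],[1,0,0],[0,0,-1.]])
manip.set_gripper(0.0)
manip.move_ptp([.48,-.225,.25],R)
k=manip.get_calibration("wrist");p,d=manip.grab_frame("wrist")
cv2.imwrite("pics/w0.png",p[:,:,::-1]);np.savez("w0.npz",p=p,d=d,K=k["camera_matrix"],R=k["R"],t=k["t"])
for n in("wheel_top_mug","marker_mug_tip","cradle_mug","mug"):
    for r in manip.look_for("wrist",n)[:2]:
        X=np.array(r["at"]);q=k["camera_matrix"]@(k["R"]@X+k["t"]);print(n,X.round(3),round(r["confidence"],2),(q[:2]/q[2]).round())
print(manip.current_time(),manip.current_force(),manip.current_ee_pos())
E
```

```text
wheel_top_mug [ 0.523 -0.223  0.05 ] 0.96 [318. 177.]
marker_mug_tip [ 0.503 -0.226  0.056] 0.78 [301. 182.]
cradle_mug [ 0.5   -0.227  0.056] 0.93 [298. 182.]
mug [ 0.615 -0.204  0.085] 0.81 [416. 167.]
3.1917 [ 1.1444564  -0.8057137   0.14245688] [ 0.47972284 -0.22560585  0.24995979]
```

View pics/w0.png

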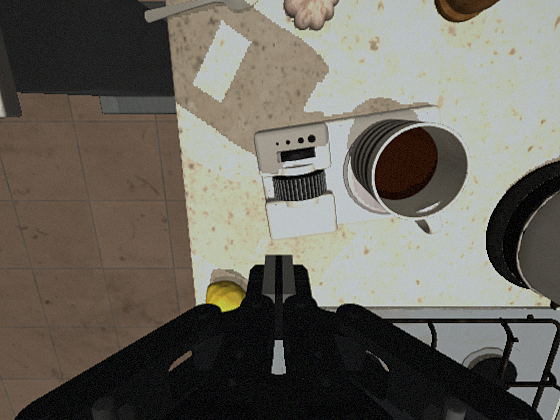

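```bash
python3 - <<'E'
import numpy as np,cv2
z=np.load("w0.npz");p,d,K,R,t=[z[k] for k in"pdKRt"]
c=cv2.resize(p[115:245,245:375],None,fx=4.6,fy=4.6,interpolation=cv2.INTER_CUBIC);cv2.imwrite("pics/w0c.png",c[:,:,::-1])
v,u=np.mgrid[:420,:560]
C=np.stack([(u-K[0,2])/K[0,0]*d,(v-K[1,2])/K[1,1]*d,d],-1)
W=(C-t)@R
Z=W[...,2]
# wheel points above z=.052 close to block
m=(Z>.049)&(Z<.068)&(u>250)&(u<345)&(v<240)&(v>120)
w=m&(p.sum(2)<150); 
print(w.sum(),W[w].mean(0).round(4),np.percentile(Z[w],[50,90,98]).round(4))
b=(Z>.025)&(Z<.07)&(u>245)&(u<345)&(v<245)&(v>120)
r=cv2.minAreaRect((W[b][:,:2]*1000).astype(np.float32));print(r)
base=(Z>.022)&(Z<.07)&(u>245)&(u<450)&(v<250)&(v>100)&(np.abs(Z-.03)<.006)
print(cv2.minAreaRect((W[base][:,:2]*1000).astype(np.float32)))
b=(np.abs(Z-.046)<.006)&(u>250)&(u<345)&(v>115)&(v<245);print(cv2.minAreaRect((W[b][:,:2]*1000).astype(np.float32)))
for q in[(299,185),(273,187),(326,184),(277,144),(312,138)]:print(q,W[q[1],q[0]].round(4))
E
```

```text
904 [ 0.5009 -0.2205  0.0562] [0.056 0.061 0.062]
((510.1121826171875, -231.18048095703125), (102.5311279296875, 129.0809326171875), 8.062169075012207)
((564.0023803710938, -223.14663696289062), (209.15768432617188, 128.28135681152344), 8.056294441223145)
((500.0737609863281, -232.77987670898438), (81.87991333007812, 128.99342346191406), 8.290151596069336)
(299, 185) [ 0.5011 -0.2288  0.0615]
(273, 187) [ 0.4722 -0.2395  0.0288]
(326, 184) [ 0.5356 -0.2361  0.0278]
(277, 144) [ 0.4772 -0.1866  0.0458]
(312, 138) [ 0.5153 -0.1803  0.0454]
```

View pics/w0c.png

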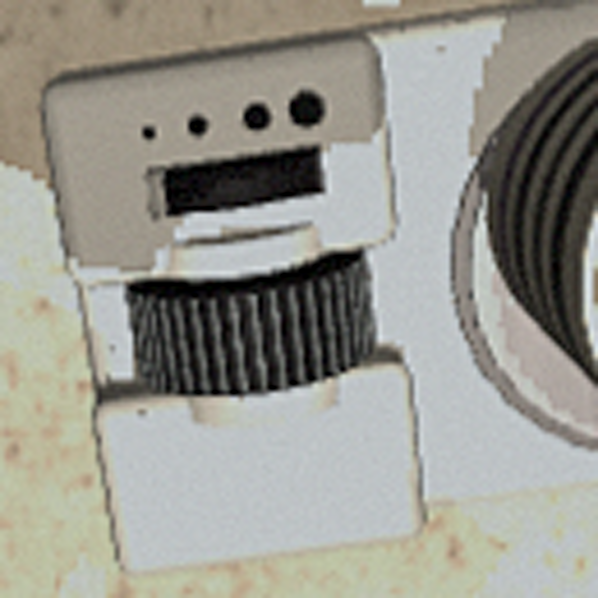

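Cup plate at right. The wheel is at crop (250,320), the greyish-white bar at (155,192) beside the smallest dot (148,132), so it's in the first notch and needs two notches up. Warmer yaw is 8.1° and the wheel top is at (0.5026, -0.2318).

```bash
cat > h.py <<'E'
from bench import manip
import cv2,numpy as np
a=np.deg2rad(8.06);X=np.array([np.cos(a),np.sin(a),0]);Y=np.array([-np.sin(a),np.cos(a),0])
R=np.stack([Y,X,[0,0,-1]],1)
W=np.array([.5640,-.2231,0])-.062*X
def at(s,z): return W+s*X+[0,0,z]
def F(): return np.mean([manip.current_force() for _ in range(4)],0)
def snap(n):
    k=manip.get_calibration("wrist");p,d=manip.grab_frame("wrist")
    cv2.imwrite(f"pics/{n}.png",cv2.resize(p[:260,:],None,fx=1.4,fy=1.4,interpolation=cv2.INTER_CUBIC)[:,:,::-1]);return p
def stroke(s0,s1,target,n=6):
    manip.move_ptp(at(s0,.085),R);manip.dwell(.2);b=F();print("bias",b.round(2))
    manip.move_l(at(s0,.066),max_speed=.05);z=.066
    f=F()-b
    while f[2]<target and z>.0575:
        z-=.0005 if z<.0635 else .001
        manip.move_l(at(s0,z),max_speed=.02);f=F()-b
    print("contact z",z,f.round(2),manip.current_ee_pos().round(4))
    for s in np.linspace(s0,s1,n+1)[1:]:
        manip.move_l(at(s,z),max_speed=.03);f=F()-b
        print(round(s,4),round(z,4),"along",round(f@X,2),"N",round(f[2],2))
        if f[2]<target-1.5:z-=.0004
        elif f[2]>target+3:z+=.0004
    return z,b
E
python3 - <<'E'
from h import *
z,b=stroke(-.009,.009,8.5)
snap("s1");print(manip.current_time())
E
```

```text
bias [0.67 0.19 0.24]
contact z 0.058499999999999996 [-2.48  1.13  9.69] [ 0.4939 -0.2332  0.059 ]
-0.006 0.0585 along -2.39 N 12.51
-0.003 0.0589 along -1.43 N 8.95
0.0 0.0589 along 0.59 N 7.82
0.003 0.0589 along 0.38 N 8.58
0.006 0.0589 along 1.05 N 8.66
0.009 0.0589 along -0.05 N 8.34
9.175
```

View pics/s1.png

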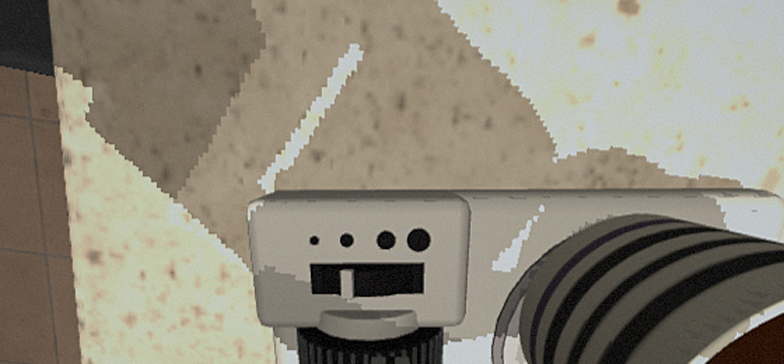

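The bar at (347,283) now stands beside the second dot (347,240). I'll lift the finger and repeat the same stroke.

```bash
python3 - <<'E'
from h import *
manip.move_l(at(.009,.085),max_speed=.08)
snap("s2a")
z,b=stroke(-.009,.009,8.5)
snap("s2");print(manip.current_time())
E
```

```text
bias [-0.27 -0.25  0.7 ]
contact z 0.058499999999999996 [-1.31  1.94  9.1 ] [ 0.4939 -0.2331  0.059 ]
-0.006 0.0585 along -0.55 N 12.19
-0.003 0.0589 along 0.04 N 8.11
0.0 0.0589 along 2.05 N 8.49
0.003 0.0589 along 2.25 N 7.55
0.006 0.0589 along 1.73 N 7.72
0.009 0.0589 along 0.46 N 6.94
15.2333
```

View pics/s2.png

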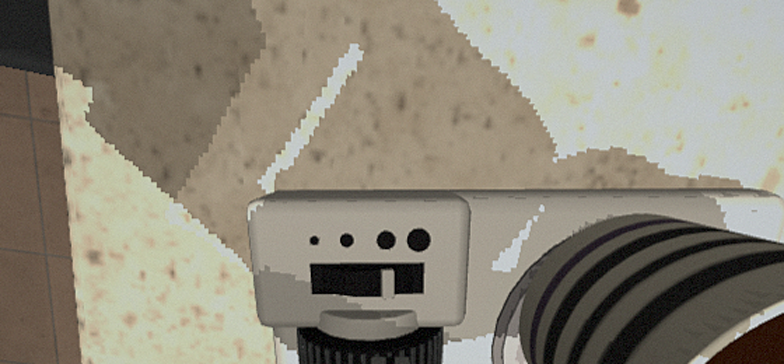

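The bar at (388,283) stands beside the third dot (386,240). I'll take the finger away and check it has stayed there.

```bash
python3 - <<'E'
from h import *
manip.move_l(at(.009,.09),max_speed=.08)
manip.move_l(at(-.02,.2),max_speed=.15);manip.dwell(.3)
p=snap("end0");cv2.imwrite("pics/end.png",cv2.resize(p[80:260,200:440],None,fx=3,fy=3,interpolation=cv2.INTER_CUBIC)[:,:,::-1])
print(manip.current_time())
E
```

```text
17.0333
```

View pics/end.png

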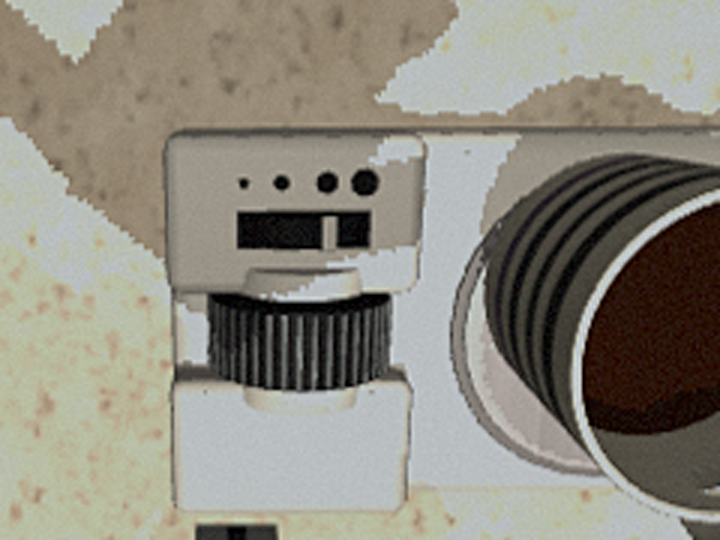

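With the finger clear, the bar at (330,232) still stands beside the third dot (327,182).

```bash
python3 -c "
from bench import manip
print(manip.sign_off())"
```

```text
the job is handed in; nothing more can be done
None
```

The mug warmer's wheel is in its third notch (the white bar was still beside the third dot after the finger came away), the honey warmer was not touched, and the job is handed in after about 17 s of the 45 s allowed.

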